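Dust-proof the shelf things before sanding

ROBOT

A 6-joint arm with a two-finger parallel gripper is mounted at the origin on the work surface. World frame = base frame: x ahead of the robot, y to its left, z up, the work surface at z = 0. Lengths are in m, angles in rad, forces in N, time in s.
With the tool pointing down it reaches from about 0.35 to 0.85 m from the base axis. Payload 8.1 kg.
Tool frame: the origin (TCP) lies at the very end of the fingers, on their centre line; the grasp point (between the pads) lies 19 mm behind it; z points along the fingers, y is the line along which they close (so a half turn about z gives the same grasp; the last joint's range is limited). The gripper opens to 93 mm and grips with 3 to 60 N. Pads are 15 mm wide; open, the fingers measure 128 mm over their backs; the gripper's body (75 mm by 188 mm) begins 65 mm behind the grasp point.
Start: joints at [-0.085, 0.13, 1.488, -0, 1.523, -0.085], TCP at [0.6, 0, 0.219] pointing down, gripper open.
Joint ranges: [-2.96, 2.96], [-0.89, 2.26], [0.02, 2.5], [-1.34, 4.48], [0, 2.73], [-2.66, 2.66]. Speed limits (rad/s): [2.39, 2.39, 2.79, 3.14, 3.14, 3.14].

INTERFACE

Orientations are given as a 3x3 rotation matrix whose columns are the frame's x, y, z axes.
In Python, from bench import env gives the robot as it stands. Calls block until the motion is done:
- env.move_pose(position, orientation): joint-space move of the TCP to a pose.
- env.move_straight(position, rot=None, velocity=0.15): straight line of the TCP; rot=None keeps the orientation; velocity is the mean speed in m/s.
- env.movej(angles): joint-space move.
- env.command_gripper(opening): opening from 0.0 (shut) to 1.0 (fully open); the grip force is fixed at half the most; returns when the fingers have stopped.
- env.sleep(seconds).
- env.solve_ik(position, orientation): joint angles nearest the present ones, or None.
- env.grab_frame(name): name is "scene" or "side" or "wrist"; returns a dict with "pixels" (384x512x3 uint8, red, green, blue), "camera_matrix" (3x3 intrinsics, pixels), "dist" ([k1, k2, p1, p2, k3] as OpenCV has them; the pictures are not rectified), "cam_to_world" (4x4, takes a point from camera to world coordinates); the wrist camera has in their place "T_tool_cam" (4x4, takes a point from camera to tool coordinates, whose origin is the TCP and whose axes are the flange's). Camera axes: x right, y down, z forward; pixel columns grow to the right and rows downward; lengths in m; the calibration is good to about 2 mm. A picture is of the moment at which its call begins: read the wrist's pose just before it. There is no depth.
A pose or a line that the arm cannot do raises env.Unreachable and nothing moves.
- env.hand_in(): hands the job in; it is judged then, once.
Readings, each from a call of its own:
- env.get_time_s(): time.
- env.get_joints(): joint angles.
- env.get_joint_velocities(): joint speeds.
- env.get_joint_efforts(): joint torques, N m.
- env.get_eef_pos(): TCP position.
- env.get_ee_rot(): TCP orientation.
- env.get_ft_force(): force on the tool from outside, world axes, zero at the start.
- env.get_wrist_torque(): the same for the moment, N m.
- env.get_grip_width(): opening from 0.0 (shut) to 1.0 (fully open).
- env.get_grasp_force(): force on a finger pad.
Only numpy, scipy, OpenCV 4.12 (cv2) and the standard library are available. Lean on these libraries where they do the work, as an engineer would, in place of code of your own. Each camera call takes 0.05 s, during which the arm holds its last target. There are 200 camera calls.

TASK

Sanding is about to start, so protect the things taken off the shelf: put every fuse holder into the compartment of the wooden spares box and slide the green cover fully shut over it, and turn every square egg cup over so that it stands mouth-down, wholly on the rubber mat. Leave the lantern, the jar, its cap and the mirror standing where they are.

Things in the scene. Friction and masses are not known exactly. Their poses are not given: they have to be found in the camera images.
- mat: Fixed dark rubber mat on the table, 160 (x) x 360 (y) x 3 mm thick. Origin at the centre of its underside; z up.
- spares_box: Fixed low pale-wood box, 42 mm high, with one open-topped compartment: inside 130 (x) x 135 (y) mm, floor 6 mm thick, walls 8 mm. Origin at the table, under the centre of the compartment. Beyond the compartment in +y the box goes on as a solid deck of the same height (to y = 217 mm), over which the cover parks when open.
- cover (a joint): Slide of the flat green cover (142 x 149 x 6 mm, lying on top of the box) along the box's y axis, in m: 0 = fully shut over the compartment, 0.142 = fully open over the deck. It stays where it is left; about 1.5 N moves it.
- cover_grip (a point): Centre of the dark upright grip bar in the middle of the cover: 64 (box x) x 14 (box y, the sliding direction) mm, 26 mm high; this point is 22 mm above the cover's underside, 10 mm below the bar's top, and 64 mm above the table. Its axes are parallel to the box's.
- cup_a: Cream square melamine egg cup with a red band near the mouth, 90 g: outside 56 x 56 mm straight-sided, 64 mm tall, walls 4 mm, bottom 6 mm. Origin at the centre of the closed bottom's outer face; z points from the bottom to the open mouth; x and y are square to the flat sides. It starts mouth-up. May be absent (None).
- cup_b: Pale blue square egg cup with a white band, same sizes and axes as cup_a. May be absent (None).
- cup_c: Sage green square egg cup with a yellow band, same sizes and axes as cup_a. May be absent (None).
- holder_a: Black hard-plastic fuse holder, a block 60 (x) x 30 (y) x 24 (z) mm, 70 g, with a glass fuse showing on top (look only, it rises 6 mm above the block). Origin at the centre of its underside. Starts flat on the table. May be absent (None).
- holder_b: Cream fuse holder, same sizes as holder_a. May be absent (None).
- holder_c: Red-brown fuse holder, same sizes as holder_a. May be absent (None).
- lantern: Dark green folded LED lantern, 96 mm across, 85 mm high with its wire handle. Origin under its centre. Bystander.
- jar: Open orange plastic jar, 72 mm across, 85 mm high. Origin under its centre. Bystander.
- jar_cap: Orange jar cap lying upside down, 78 mm across, 18 mm high. Origin under its centre. Bystander.
- mirror: Small steel mirror, 90 mm wide and 115 mm high, on its foot. Origin under its foot. Bystander.
Not all that is in view belongs to the job. There is more than one size of the holder_b; the job needs the smallest.

How it is judged:
By the outcome, as a careful person would: the job done as asked, in the order asked, and still so for the second after the job is handed in, with the robot touching nothing.
Of cup_a, cup_b, cup_c only 2 to 3 are there at a start; the rules pass over those that are not, and their reading is None.
Of holder_a, holder_b, holder_c only 2 to 3 are there at a start; the rules pass over those that are not, and their reading is None.
At some moment in a run one of cup_a, cup_b, cup_c, holder_a, holder_b, holder_c may be knocked a few centimetres aside while the robot is not near it.
Once in a run the grip may slacken for a moment while it holds something.
It also fails if it takes over 210 s, if anything falls off the work surface, if the arm or the gripper's body presses on something with over 40 N, if the wrist force passes 120 N, or if a joint passes its speed limit or range.

## Working session

There is one attempt and no reset: what is moved stays moved. The work goes in short steps, each a Python script; the robot and the scene stay as the last script left them, time stands still between calls to the robot, and variables do not carry over. Pictures are saved under pics/ and viewed, at most 14 in all, crops included, and the job is handed in when it is done.

```bash
mkdir -p pics; ls
python3 - <<'E'
from bench import env
import cv2,numpy as np
for n in ("scene","side"):
    f=env.grab_frame(n); cv2.imwrite(f"pics/{n}0.png",cv2.resize(f["pixels"][:,:,::-1],(800,600),interpolation=cv2.INTER_CUBIC))
    print(n,np.round(f["camera_matrix"],1).tolist(),f["dist"],np.round(f["cam_to_world"],3).tolist())
f=env.grab_frame("wrist");print(np.round(f["T_tool_cam"],4).tolist(),f["camera_matrix"].tolist() if hasattr(f["camera_matrix"],'tolist') else f["camera_matrix"])
print(env.get_time_s())
E
```

```text
pics
scene [[442.8, 0.0, 254.6], [0.0, 442.8, 191.0], [0.0, 0.0, 1.0]] [-0.1005328  0.         0.         0.         0.       ] [[-0.752, 0.397, -0.526, 1.322], [0.659, 0.465, -0.591, 0.892], [0.01, -0.791, -0.611, 0.952], [0.0, 0.0, 0.0, 1.0]]
side [[421.5, 0.0, 262.7], [0.0, 421.5, 189.6], [0.0, 0.0, 1.0]] [-0.05981112  0.          0.          0.          0.        ] [[-0.991, -0.1, 0.093, 0.453], [-0.137, 0.681, -0.719, 0.909], [0.008, -0.725, -0.689, 0.906], [0.0, 0.0, 0.0, 1.0]]
[[-0.0001, -0.9664, -0.257, 0.0718], [1.0, -0.0003, 0.0005, -0.0009], [-0.0006, -0.257, 0.9664, -0.1663], [0.0, 0.0, 0.0, 1.0]] [[297.0323688508931, 0.0, 251.25960034641096], [0.0, 297.0323688508931, 193.94702979422306], [0.0, 0.0, 1.0]]
0.15
```

View pics/scene0.png

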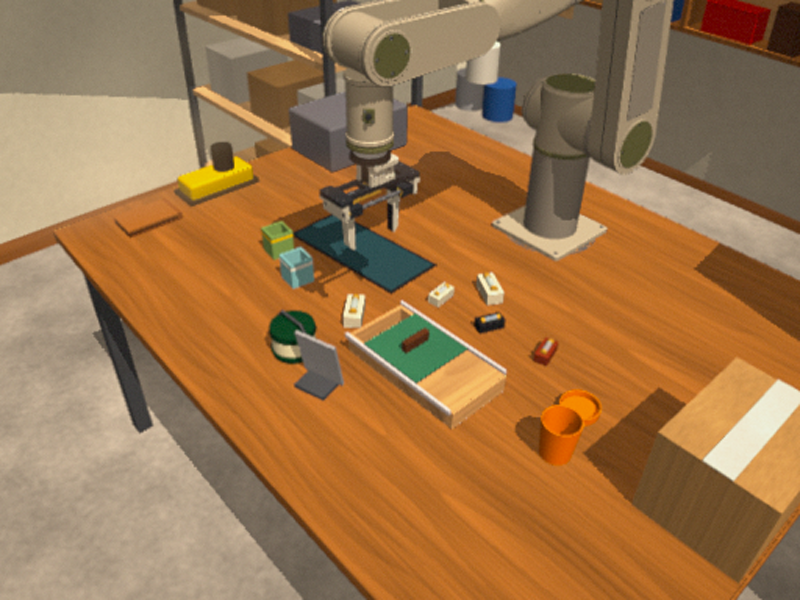

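View pics/side0.png

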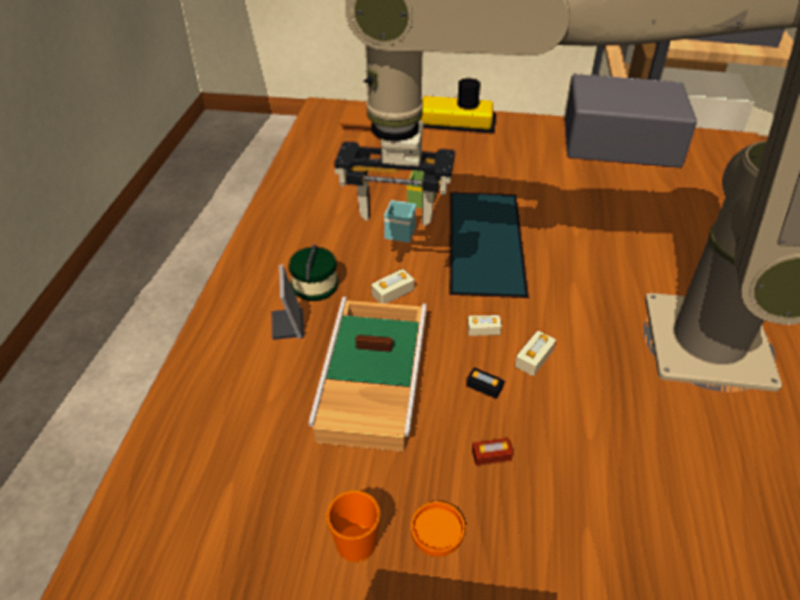

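The scene (800x600 view) has a green cup at (278,240), a blue cup at (297,267) and no cream cup. The black holder is at (489,322) and the red one at (545,350). There are three cream holders, at (354,310), (440,293) and (490,288). (440,293) looks smallest, which a crop will confirm. The cover is partly open over the compartment. Next I'll take an overhead wrist view with the camera pointing straight down.

```bash
cat > h.py <<'E'
from bench import env
import cv2,numpy as np
from scipy.spatial.transform import Rotation as Ro
TC=np.array([[-0.0001,-0.9664,-0.257,0.0718],[1,-0.0003,0.0005,-0.0009],[-0.0006,-0.257,0.9664,-0.1663],[0,0,0,1.]])
DOWN=np.diag([1.,-1,-1])
def down(yaw): # tool down, closing axis (tool y) along world angle yaw(+pi/2 of x)
    return Ro.from_euler('z',yaw).as_matrix()@DOWN
def look(x,y,h,yaw=0.):
    """move so that wrist camera is at (x,y,h) looking straight down"""
    q,_=np.linalg.qr(TC[:3,:3]); Rc=TC[:3,:3]
    Rcw=Ro.from_euler('z',yaw).as_matrix()@np.array([[0,-1,0],[-1,0,0],[0,0,-1.]]) # cam x->-y, cam y->-x
    R=Rcw@Rc.T
    u,_,v=np.linalg.svd(R); R=u@v
    env.move_pose(np.array([x,y,h])-R@TC[:3,3],R)
def shot(name="wrist"):
    if name=="wrist":
        T=np.eye(4);T[:3,:3]=np.array(env.get_ee_rot()).reshape(3,3);T[:3,3]=env.get_eef_pos()
        f=env.grab_frame(name);f["T"]=T@np.array(f["T_tool_cam"])
    else:
        f=env.grab_frame(name);f["T"]=np.array(f["cam_to_world"])
    return f
def cast(f,uv,z):
    p=cv2.undistortPoints(np.float64(uv).reshape(-1,1,2),np.array(f["camera_matrix"]),np.array(f["dist"]))[:,0]
    d=np.c_[p,np.ones(len(p))]@f["T"][:3,:3].T;o=f["T"][:3,3]
    return (o+d*((z-o[2])/d[:,2])[:,None])
def proj(f,P):
    Ti=np.linalg.inv(f["T"])
    return cv2.projectPoints(np.float64(P).reshape(-1,1,3),cv2.Rodrigues(Ti[:3,:3])[0],Ti[:3,3],np.array(f["camera_matrix"]),np.array(f["dist"]))[0][:,0]
def rect(f,c,z):
    """min area rect of contour c cast on plane z: centre, (long,short), yaw of long side"""
    P=cast(f,c,z)[:,:2].astype(np.float32)
    b=cv2.boxPoints(cv2.minAreaRect(P*1000))/1000
    e1,e2=b[1]-b[0],b[2]-b[1]
    if np.linalg.norm(e1)<np.linalg.norm(e2): e1,e2=e2,e1
    a=np.arctan2(e1[1],e1[0]);a=(a+np.pi/2)%np.pi-np.pi/2
    return b.mean(0),np.linalg.norm(e1),np.linalg.norm(e2),a
def save(f,n,crop=None,s=None):
    im=f["pixels"][:,:,::-1]
    if crop: im=im[crop[1]:crop[3],crop[0]:crop[2]]
    s=s or min(800/im.shape[1],600/im.shape[0])
    cv2.imwrite("pics/"+n,cv2.resize(im,None,fx=s,fy=s,interpolation=cv2.INTER_CUBIC))
E
python3 - <<'E'
from h import *
import pickle
look(0.5,0.05,0.62)
f=shot();print(np.round(f["T"],3).tolist(),env.get_time_s());save(f,"w1.png");pickle.dump(dict(f),open("w1.pkl","wb"))
E
```

```text
[[0.001, -1.0, -0.001, 0.499], [-1.0, -0.001, 0.001, 0.05], [-0.001, 0.001, -1.0, 0.619], [0.0, 0.0, 0.0, 1.0]] 1.6667
```

View pics/w1.png

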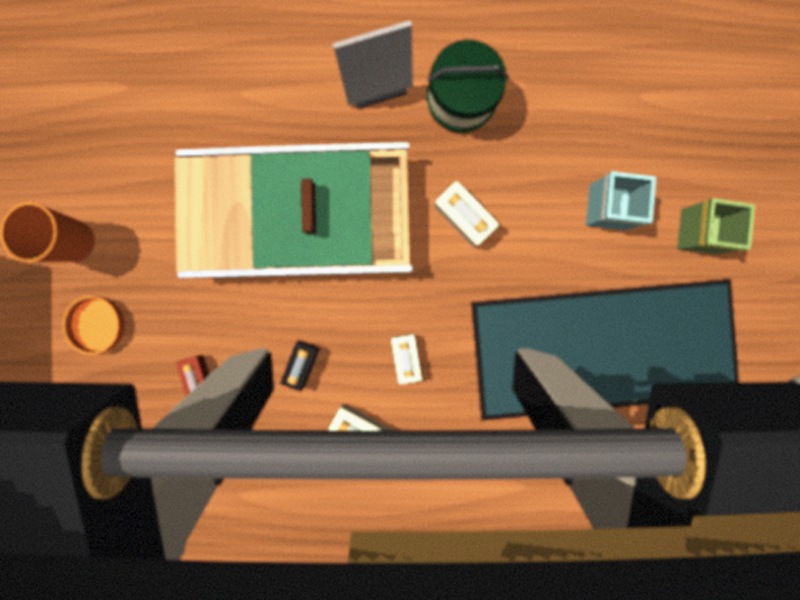

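The wrist view (800 scale) shows the box, the cover at (310,210), blue cup (625,200), green cup (718,225), black (300,366), red (192,375), and creams at (466,213), (405,360) and (355,420). I'll measure these and look again from nearer the base for the ones that are hidden.

```bash
cat >> h.py <<'E'
def blobs(f,kind,amin=60):
    hsv=cv2.cvtColor(cv2.medianBlur(f["pixels"],3),cv2.COLOR_RGB2HSV);H,S,V=[hsv[...,i].astype(int) for i in range(3)]
    m={"cream":(S<75)&(V>135),"black":(V<60),"red":((H<6)|(H>172))&(S>130)&(V<180)&(V>40),
       "blue":(H>85)&(H<105)&(S>40)&(V>95),"sage":(H>28)&(H<48)&(S>60)&(V>60),"cover":(H>65)&(H<85)&(S>100)&(V>50),"white":(S<60)&(V>150)}[kind]
    m=cv2.morphologyEx(m.astype(np.uint8),cv2.MORPH_CLOSE,np.ones((5,5)))
    cs,_=cv2.findContours(m,cv2.RETR_EXTERNAL,cv2.CHAIN_APPROX_NONE)
    return [c for c in cs if cv2.contourArea(c)>amin]
ZM={"cream":.012,"black":.012,"red":.012,"blue":.032,"sage":.032,"cover":.045,"white":.045}
def report(f,kinds,ymax=240):
    for k in kinds:
        for c in blobs(f,k):
            u=c[:,0].mean(0)
            if u[1]>ymax: continue
            p,l,s,a=rect(f,c,ZM[k]);print(k,"px",u.round(),"xy",p.round(4),"LxS",round(l*1000,1),round(s*1000,1),"yaw",round(np.degrees(a),1))
E
python3 - <<'E'
from h import *
import pickle
f=pickle.load(open("w1.pkl","rb"));report(f,ZM)
look(0.34,0.08,0.55);f=shot();save(f,"w2.png");pickle.dump(dict(f),open("w2.pkl","wb"));print(f["T"][:3,3]);report(f,["cream","black","red","white"])
E
```

```text
cream px [260. 230.] xy [0.4255 0.0326] LxS 62.0 31.6 yaw 9.5
cream px [187. 173.] xy [0.55   0.1803] LxS 308.0 30.3 yaw -88.5
cream px [298. 136.] xy [ 0.6163 -0.0456] LxS 79.8 42.3 yaw 45.0
cream px [398. 127.] xy [ 0.6397 -0.2524] LxS 94.8 66.8 yaw -89.4
cream px [186.  95.] xy [0.7015 0.1851] LxS 309.7 12.1 yaw -88.5
cream px [238.  22.] xy [0.8564 0.0785] LxS 104.8 7.8 yaw -72.9
black px [196. 232.] xy [0.417  0.1623] LxS 59.6 26.7 yaw -0.1
black px [297.  71.] xy [ 0.755  -0.0415] LxS 97.4 61.3 yaw 81.3
black px [302.  48.] xy [ 0.8029 -0.0526] LxS 91.6 17.0 yaw -89.3
blue px [324. 224.] xy [ 0.4299 -0.1033] LxS 129.6 75.4 yaw 5.5
sage px [458. 145.] xy [ 0.5989 -0.3702] LxS 98.0 68.2 yaw 84.1
cover px [199. 133.] xy [0.6165 0.1521] LxS 143.3 138.6 yaw -88.6
cover px [299.  48.] xy [ 0.7826 -0.0421] LxS 88.4 88.4 yaw -89.5
white px [260. 230.] xy [0.4294 0.0339] LxS 57.4 28.6 yaw 9.6
white px [188. 173.] xy [0.5396 0.173 ] LxS 291.3 12.6 yaw -88.6
white px [298. 137.] xy [ 0.6109 -0.0404] LxS 74.1 38.6 yaw 45.0
white px [402. 126.] xy [ 0.6327 -0.2457] LxS 67.6 60.7 yaw 85.3
white px [186.  95.] xy [0.6908 0.1778] LxS 292.9 9.8 yaw -88.6
white px [238.  22.] xy [0.8372 0.0764] LxS 97.9 6.3 yaw -72.7Traceback (most recent call last):
  File "<stdin>", line 4, in <module>
  File "h.py", line 14, in look
    env.move_pose(np.array([x,y,h])-R@TC[:3,3],R)
    ~~~~~~~~~~~~~^^^^^^^^^^^^^^^^^^^^^^^^^^^^^^^^
bench.Unreachable: the arm cannot take that pose within its joint ranges
```

Rail length 293, cover width 142 and the cream at (405,360), which measures 62x32, all agree with the given sizes. The other cream measures 80x42. I'll confirm the creams in one crop, and look at the near objects from a reachable pose.

Run:
```python
from h import *
import pickle
f=pickle.load(open("w1.pkl","rb"))
print("grip",cast(f,[[197,131]],.069).round(4))
for z in (.048,): 
    for c in blobs(f,"white"):
        if cv2.contourArea(c)>300: print(rect(f,c,z))
for x,y,h in ((.4,.12,.5),(.42,.12,.5),(.45,.12,.5)):
    try: look(x,y,h);break
    except env.Unreachable: pass
g=shot();print(g["T"][:3,3]);report(g,["cream","black","red"])
s=shot("scene");report(s,["cream","black","red"],384)
A=s["pixels"][150:240,200:370];A=cv2.resize(A,None,fx=3,fy=3,interpolation=cv2.INTER_CUBIC)
B=cv2.resize(g["pixels"],(510,383));im=np.zeros((600,800,3),np.uint8)
im[:270,:510]=A;im[270:600,:510]=B[:330];cv2.imwrite("pics/c1.png",im[:,:510,::-1]);print(env.get_time_s())
pickle.dump(dict(g),open("w2.pkl","wb"))
```

```text
grip [[0.6153 0.1511 0.069 ]]
(array([0.42979544, 0.03396228], dtype=float32), np.float32(0.057053816), np.float32(0.028484559), np.float32(0.16674483))
(array([0.5393962, 0.1723562], dtype=float32), np.float32(0.28976205), np.float32(0.012580546), np.float32(-1.5460678))
(array([ 0.61026525, -0.03992682], dtype=float32), np.float32(0.073708884), np.float32(0.038440447), np.float32(0.7856926))
(array([ 0.63203764, -0.24417795], dtype=float32), np.float32(0.06720041), np.float32(0.060419552), np.float32(1.4880906))
(array([0.68979514, 0.17708656], dtype=float32), np.float32(0.29132044), np.float32(0.0097315265), np.float32(-1.5463126))
[0.39903428 0.11968135 0.5008258 ]
cream px [269. 237.] xy [0.3282 0.0911] LxS 81.9 41.5 yaw 61.5
cream px [133. 195.] xy [0.3982 0.3168] LxS 27.4 9.5 yaw 17.0
cream px [218. 183.] xy [0.4177 0.1744] LxS 27.8 10.4 yaw -21.0
cream px [305. 178.] xy [0.427  0.0317] LxS 61.6 32.6 yaw 9.5
cream px [218. 104.] xy [0.5515 0.1771] LxS 315.1 14.4 yaw -88.4
cream px [352.  62.] xy [ 0.6198 -0.0491] LxS 80.6 45.3 yaw 45.6
cream px [480.  47.] xy [ 0.6559 -0.2739]
[... 1508 characters left out ...]
6] LxS 1396.6 328.6 yaw 46.3
cream px [251.   8.] xy [-0.9154 -1.7282] LxS 685.8 271.6 yaw 50.6
cream px [50. 64.] xy [ 0.3467 -2.0976] LxS 2805.0 869.2 yaw 74.9
black px [312. 208.] xy [0.4264 0.178 ] LxS 59.3 41.4 yaw -40.6
black px [ 75. 227.] xy [ 1.054  -0.2863] LxS 503.5 40.5 yaw 78.3
black px [327.  77.] xy [-0.4191 -0.532 ] LxS 382.9 188.3 yaw 88.4
black px [335.  56.] xy [-0.7111 -0.6976] LxS 163.4 73.1 yaw -75.1
black px [504.  19.] xy [-2.5951 -0.4735] LxS 1231.8 137.9 yaw 22.0
black px [266.  32.] xy [-0.7805 -1.3626] LxS 1429.4 41.4 yaw 47.0
black px [203.  26.] xy [-0.4402 -1.6983] LxS 1337.3 182.8 yaw 56.2
red px [471.  12.] xy [-2.4493 -0.6797] LxS 929.3 319.7 yaw 22.9
2.4833
```

View pics/c1.png

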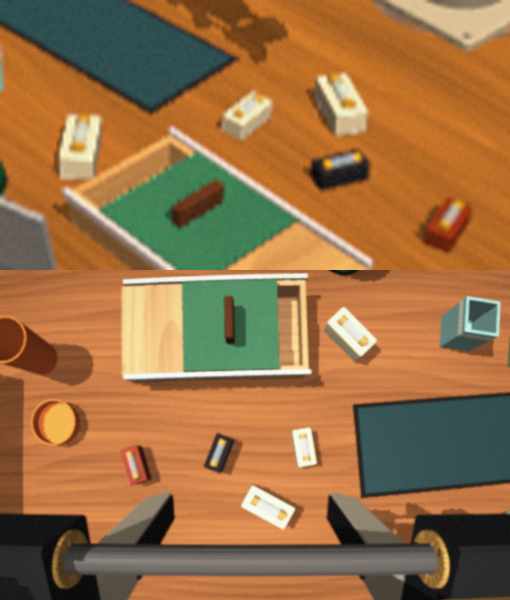

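The smallest cream is at wrist px (305,178), 62x32 mm. The other two, (269,237) at 82x42 and (352,62) at 80x45, are oversized decoys. Now I'll open the cover.

```bash
cat >> h.py <<'E'
BY=np.radians(1.4);BO=np.array([0.6163,0.1040])
def box(x,y): return BO+Ro.from_euler('z',BY).as_matrix()[:2,:2]@[x,y]
def st(): print("t",round(env.get_time_s(),1),"pos",np.round(env.get_eef_pos(),4),"F",np.round(env.get_ft_force(),1),"w",round(env.get_grip_width()*93,1),"gf",round(env.get_grasp_force(),1))
E
python3 - <<'E'
from h import *
g=[0.6153,0.1511];R=down(BY)
env.move_pose([*g,.12],R);env.command_gripper(.5)
env.move_straight([*g,.054],velocity=.2);env.command_gripper(0);st()
e=box(0,.1425)
env.move_straight([*e,.054],velocity=.15);st()
env.command_gripper(.5);st();env.move_straight([*e,.12],velocity=.3)
look(.46,.16,.45);f=shot();save(f,"w3.png");report(f,["cream","black","red","cover"])
E
```

```text
t 5.7 pos [0.6154 0.1511 0.0543] F [-0.8  1.   1.6] w 13.5 gf 30.0
t 6.5 pos [0.6129 0.2468 0.0543] F [-1.   1.6  5.4] w 14.0 gf 30.0
t 7.2 pos [0.6128 0.2465 0.054 ] F [-0.1 -0.6 -0.4] w 46.4 gf 0.0
cream px [146. 236.] xy [0.395  0.3158] LxS 28.1 10.5 yaw 18.3
cream px [242. 223.] xy [0.4158 0.1732] LxS 28.8 11.2 yaw -21.0
cream px [339. 216.] xy [0.4257 0.0309] LxS 61.6 33.3 yaw 9.7
cream px [240. 134.] xy [0.5535 0.1742] LxS 317.6 27.6 yaw -88.5
cream px [390.  89.] xy [ 0.6161 -0.0485] LxS 80.9 52.7 yaw 45.2
cream px [499.  79.] xy [ 0.6355 -0.2219] LxS 68.5 40.0 yaw -2.4
cream px [239.  25.] xy [0.7102 0.178 ] LxS 317.6 11.2 yaw -88.5
black px [243. 221.] xy [0.4167 0.1716] LxS 58.0 26.5 yaw -21.8
black px [189.  81.] xy [0.6291 0.2562] LxS 69.4 13.4 yaw 0.4
black px [379.  12.] xy [ 0.7349 -0.0341] LxS 80.8 25.8 yaw 83.5
red px [156. 232.] xy [0.403  0.3029] LxS 46.8 14.9 yaw 16.6
cover px [188.  82.] xy [0.6137 0.2479] LxS 145.3 139.8 yaw -88.6
```

View pics/w3.png

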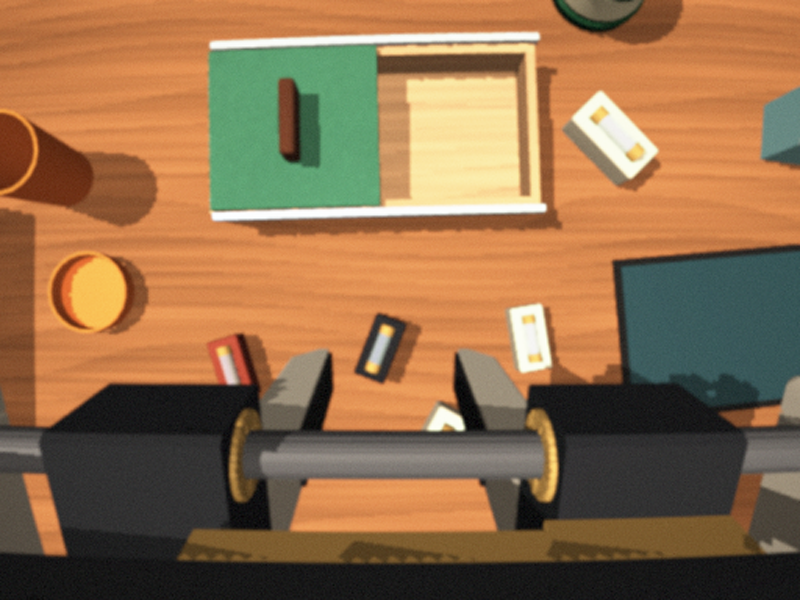

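The cover is fully open and the compartment clear. Now the holders, gripped lengthwise and placed in rows, cream first.

```bash
cat >> h.py <<'E'
def pick_holder(p,a):
    R=down(a-np.pi/2)
    env.command_gripper(1.0)
    env.move_pose([*p,.10],R);env.move_straight([*p,.004],velocity=.2)
    env.command_gripper(0);st()
    env.move_straight([*p,.13],velocity=.25);st()
def place_holder(yb):
    R=down(BY-np.pi/2);q=box(0,yb)
    env.move_pose([*q,.13],R);st()
    w=env.get_grip_width()*93
    if not 56<w<64: print("LOST");return False
    env.move_straight([*q,.012],velocity=.15);env.command_gripper(.8);st()
    env.move_straight([*q,.13],velocity=.3);return True
E
python3 - <<'E'
from h import *
pick_holder([.4262,.0318],np.radians(9.6))
place_holder(-.042)
E
```

```text
Traceback (most recent call last):
  File "h.py", line 62, in pick_holder
    env.move_pose([*p,.10],R);env.move_straight([*p,.004],velocity=.2)
    ~~~~~~~~~~~~~^^^^^^^^^^^^
bench.Unreachable: the arm cannot take that pose within its joint ranges
```

Run:
```python
from h import *
print(np.round(env.get_joints(),2))
for p in ([.4262,.0318],[.417,.172],[.399,.305],box(0,0)):
  for a in (-90,-60,0,60,90,120): 
    for z in (.15,.1,.004):
      j=env.solve_ik([*p,z],down(np.radians(a)));print(np.round(p,2),a,z,None if j is None else np.round(j,2))
```

```text
[ 0.3  -0.54  2.   -0.08  1.43  1.88]
[0.43 0.03] -90 0.15 None
[0.43 0.03] -90 0.1 None
[0.43 0.03] -90 0.004 None
[0.43 0.03] -60 0.15 [-0.05 -0.31  2.03 -0.    1.42  2.57]
[0.43 0.03] -60 0.1 [-0.05 -0.26  2.09 -0.    1.32  2.57]
[0.43 0.03] -60 0.004 [-0.05 -0.12  2.15 -0.    1.11  2.57]
[0.43 0.03] 0 0.15 [-0.05 -0.31  2.03 -0.    1.42  1.53]
[0.43 0.03] 0 0.1 [-0.05 -0.26  2.09 -0.    1.32  1.53]
[0.43 0.03] 0 0.004 [-0.05 -0.12  2.15 -0.    1.11  1.53]
[0.43 0.03] 60 0.15 [-0.05 -0.31  2.03 -0.    1.42  0.48]
[0.43 0.03] 60 0.1 [-0.05 -0.26  2.09 -0.    1.32  0.48]
[0.43 0.03] 60 0.004 [-0.05 -0.12  2.15 -0.    1.11  0.48]
[0.43 0.03] 90 0.15 [-0.05 -0.31  2.03 -0.    1.42 -0.05]
[0.43 0.03] 90 0.1 [-0.05 -0.26  2.09 -0.    1.32 -0.05]
[0.43 0.03] 90 0.004 [-0.05 -0.12  2.15 -0.    1.11 -0.05]
[0.43 0.03] 120 0.15 [-0.05 -0.31  2.03 -0.    1.42 -0.57]
[0.43 0.03] 120 0.1 [-0.05 -0.26  2.09 -0.    1.32 -0.57]
[0.43 0.03] 120 0.004 [-0.05 -0.12  2.15 -0.    1.11 -0.57]
[0.42 0.17] -90 0.15 None
[0.42 0.17] -90 0.1 None
[0.42 0.17] -90 0.004 None
[0.42 0.17] -60 0.15 None
[0.42 0
[... 1807 characters left out ...]
None
[0.62 0.1 ] 0 0.15 [ 0.09  0.24  1.5  -0.    1.41  1.66]
[0.62 0.1 ] 0 0.1 [ 0.09  0.28  1.54 -0.    1.32  1.66]
[0.62 0.1 ] 0 0.004 [ 0.09  0.39  1.59 -0.    1.16  1.66]
[0.62 0.1 ] 60 0.15 [ 0.09  0.24  1.5  -0.    1.41  0.61]
[0.62 0.1 ] 60 0.1 [ 0.09  0.28  1.54 -0.    1.32  0.61]
[0.62 0.1 ] 60 0.004 [ 0.09  0.39  1.59 -0.    1.16  0.61]
[0.62 0.1 ] 90 0.15 [ 0.09  0.24  1.5  -0.    1.41  0.09]
[0.62 0.1 ] 90 0.1 [ 0.09  0.28  1.54 -0.    1.32  0.09]
[0.62 0.1 ] 90 0.004 [ 0.09  0.39  1.59 -0.    1.16  0.09]
[0.62 0.1 ] 120 0.15 [ 0.09  0.24  1.5  -0.    1.41 -0.44]
[0.62 0.1 ] 120 0.1 [ 0.09  0.28  1.54 -0.    1.32 -0.44]
[0.62 0.1 ] 120 0.004 [ 0.09  0.39  1.59 -0.    1.16 -0.44]
```

```bash
sed -i 's#down(a-np.pi/2)#down(a+np.pi/2)#;s#down(BY-np.pi/2)#down(BY+np.pi/2)#' h.py
python3 - <<'E'
from h import *
pick_holder([.4262,.0318],np.radians(9.6))
place_holder(-.042)
look(.46,.16,.45);f=shot();report(f,["black","red"]);h=f
m=[c for k in ("red","cream") for c in blobs(f,k,30) if np.linalg.norm(cast(f,[c[:,0].mean(0)],.012)[0,:2]-[.4,.31])<.05]
print(rect(f,np.vstack(m),.012),env.get_time_s())
E
```

```text
t 12.9 pos [0.4265 0.0318 0.0043] F [-0.7 -0.7  2.1] w 59.9 gf 30.0
t 13.6 pos [0.4255 0.0318 0.1287] F [ 0.6 -0.6 -2.1] w 59.8 gf 30.0
t 14.3 pos [0.6153 0.0619 0.1277] F [-0.4  0.1 -1.1] w 59.6 gf 30.0
t 15.8 pos [0.6174 0.062  0.0121] F [-0.2 -0.8  0. ] w 74.5 gf 0.0
black px [243. 222.] xy [0.4168 0.1717] LxS 59.1 27.4 yaw -21.7
black px [189.  81.] xy [0.6291 0.2569] LxS 72.5 14.9 yaw 0.4
black px [380.  12.] xy [ 0.7354 -0.0357] LxS 82.4 28.5 yaw 86.2
red px [154. 224.] xy [0.4147 0.303 ] LxS 28.4 8.2 yaw 13.2
(array([0.40852332, 0.29269853], dtype=float32), np.float32(0.06646437), np.float32(0.04642944), np.float32(-1.2664704)) 18.0167
```

Run:
```python
from h import *
pick_holder([.4168,.1718],np.radians(-21.7))
place_holder(.0)
for x in (.36,.38,.4,.42,.44):
    try: look(x,.3,.42);break
    except env.Unreachable: pass
f=shot();save(f,"w4.png");print(x);report(f,["red","cream"])
```

```text
t 20.9 pos [0.417  0.1718 0.0043] F [-0.4  0.6  2.5] w 59.6 gf 30.0
t 21.6 pos [0.4162 0.1716 0.1287] F [-0.2  1.1 -1.4] w 59.8 gf 30.0
t 22.4 pos [0.6144 0.1043 0.1278] F [-0.8  0.9 -0.9] w 60.0 gf 3.0
t 23.9 pos [0.6164 0.104  0.0121] F [ 0.7 -0.  -0.2] w 74.4 gf 0.0
0.36
red px [251. 162.] xy [0.4022 0.3011] LxS 33.0 7.9 yaw 17.1
cream px [166. 236.] xy [0.3011 0.4187] LxS 60.8 18.2 yaw -69.6
cream px [404. 215.] xy [0.3304 0.0869] LxS 90.6 41.9 yaw 61.5
cream px [243. 165.] xy [0.3992 0.3111] LxS 27.8 10.6 yaw 16.7
cream px [348.  53.] xy [0.5556 0.1608] LxS 317.9 9.5 yaw -88.5
cream px [496.  15.] xy [ 0.6249 -0.0609] LxS 82.5 45.8 yaw 44.4
cream px [421.  13.] xy [0.6139 0.057 ] LxS 44.4 41.7 yaw 2.6
cream px [395.   6.] xy [0.6255 0.0951] LxS 18.5 10.2 yaw -1.9
```

View pics/w4.png

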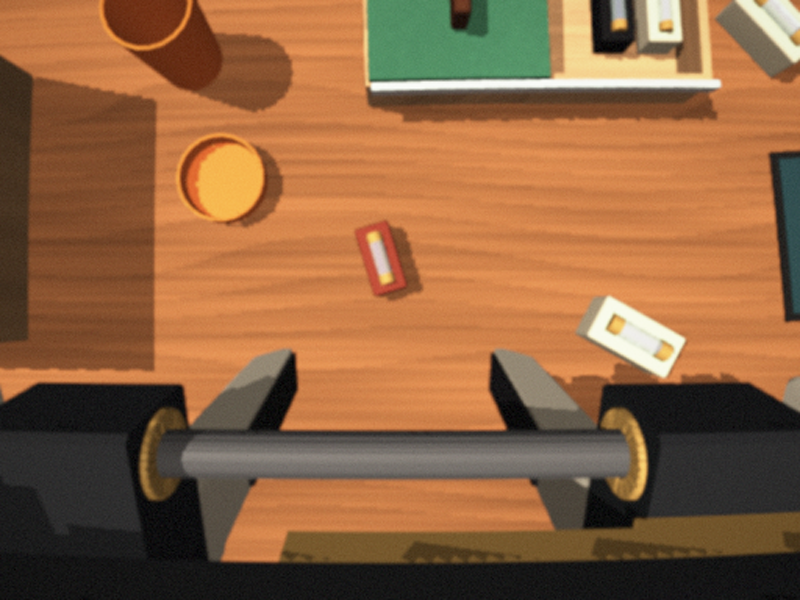

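Black and cream are in the compartment, with black at (613,20) and cream at (657,20). Red is at (380,258), yaw 17°.

Run:
```python
from h import *
pick_holder([.398,.3107],np.radians(16.9))
place_holder(.042)
look(.52,.08,.45);f=shot();save(f,"w5.png",(100,0,512,250));report(f,["cover","blue","sage"]);print(env.get_time_s())
```

```text
t 30.1 pos [0.3981 0.3108 0.0042] F [-0.1 -0.4  2.2] w 59.8 gf 30.0
t 30.7 pos [0.3975 0.3103 0.1288] F [ 0.6  0.1 -0.7] w 59.7 gf 30.0
t 31.8 pos [0.6141 0.147  0.1291] F [-0.5 -0.2 -0.2] w 59.6 gf 30.0
t 33.2 pos [0.6154 0.146  0.0121] F [ 0.1 -0.2 -0.5] w 74.0 gf 0.0
cover px [130. 125.] xy [0.6134 0.2479] LxS 147.7 139.6 yaw -88.4
cover px [343.  14.] xy [ 0.7637 -0.0449] LxS 92.7 48.2 yaw 85.6
35.1417
```

View pics/w5.png

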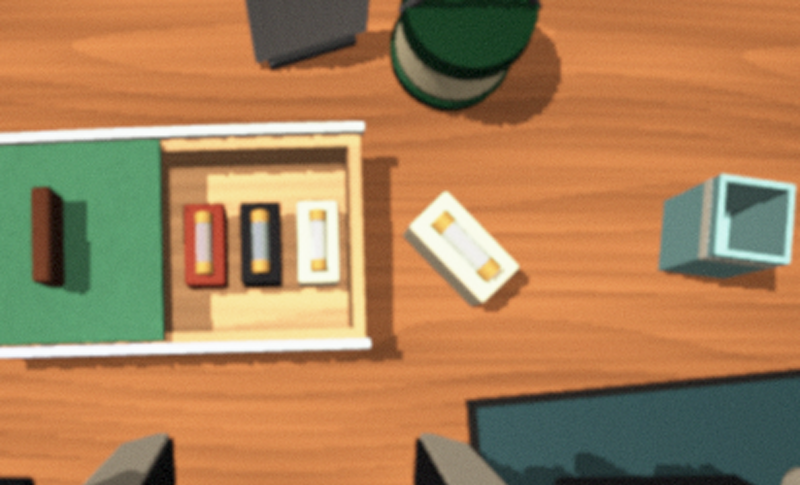

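All three holders lie flat in the box. Now I'll shut the cover and survey the cups and mat.

Run:
```python
from h import *
R=down(BY);e=box(0,.1425);s=box(0,-.002)
env.move_pose([*e,.12],R);env.command_gripper(.5)
env.move_straight([*e,.054],velocity=.2);env.command_gripper(0);st()
env.move_straight([*s,.054],velocity=.12);st();env.sleep(.3);st()
env.command_gripper(.5);env.move_straight([*s,.13],velocity=.3)
look(.6,-.2,.6);f=shot();save(f,"w6.png");report(f,["cover","white"])
hsv=cv2.cvtColor(f["pixels"],cv2.COLOR_RGB2HSV)
m=((hsv[...,0]>85)&(hsv[...,0]<110)&(hsv[...,2]<100)&(hsv[...,1]>80)).astype(np.uint8)
cs,_=cv2.findContours(cv2.morphologyEx(m,cv2.MORPH_OPEN,np.ones((5,5))),0,1);c=max(cs,key=cv2.contourArea)
print("mat",rect(f,c,.003))
import pickle;pickle.dump(dict(f),open("w6.pkl","wb"))
```

```text
t 37.9 pos [0.6129 0.2465 0.0543] F [0.1 0.1 2.1] w 13.6 gf 30.0
t 39.3 pos [0.6166 0.1067 0.0542] F [ 4.3 21.3 -1. ] w 13.8 gf 30.0
t 39.6 pos [0.6166 0.1067 0.0543] F [ 3.1 21.2 -0.7] w 13.8 gf 30.0
cover px [ 90. 184.] xy [0.6162 0.1084] LxS 144.4 136.8 yaw -88.3
cover px [165.  97.] xy [ 0.779  -0.0367] LxS 91.4 88.6 yaw 35.9
white px [ 65. 225.] xy [0.5391 0.159 ] LxS 262.5 10.5 yaw -88.5
white px [171. 185.] xy [ 0.6136 -0.0481] LxS 76.0 38.5 yaw 45.2
white px [274. 177.] xy [ 0.6288 -0.2406] LxS 61.4 61.2 yaw 84.3
white px [ 64. 145.] xy [0.6911 0.1611] LxS 258.4 10.6 yaw -88.6
white px [89. 75.] xy [0.8243 0.113 ] LxS 100.4 7.5 yaw -72.8
white px [429.   1.] xy [ 0.9693 -0.5445] LxS 342.5 14.9 yaw -87.3
white px [73.  1.] xy [0.9703 0.152 ] LxS 303.6 13.1 yaw 87.2Traceback (most recent call last):
  File "<stdin>", line 10, in <module>
ValueError: max() iterable argument is empty
```

View pics/w6.png

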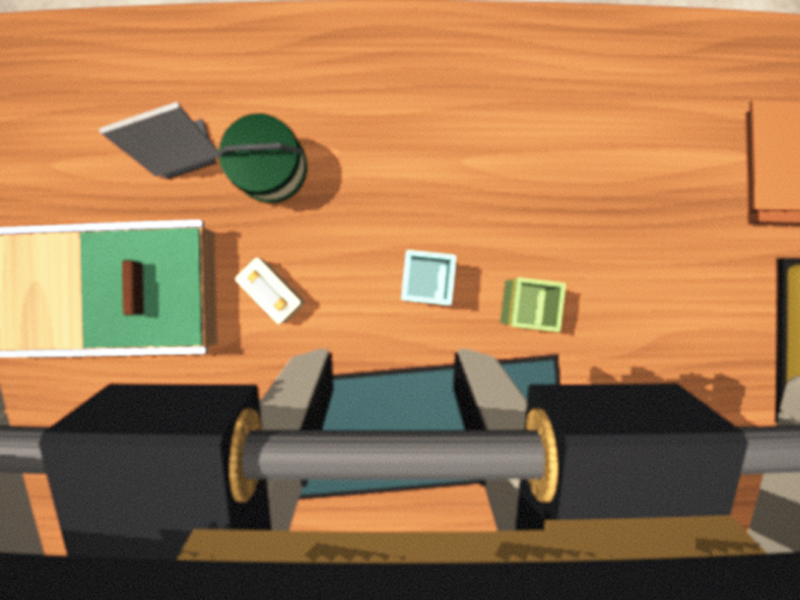

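The cover is shut: it hit its stop at 21 N, and the view shows it ending at the box edge. The blue cup is at (428,277) and the green cup at (537,304). I'll tip each cup by 90° twice, with tilted grasps. First, close-range cup measurements, mat corners and IK checks.

```bash
cat >> h.py <<'E'
def tilt(th,psi): return Ro.from_euler('z',psi).as_matrix()@Ro.from_euler('y',-th).as_matrix()@DOWN
def tcp(c,R): return np.array(c)+.019*R[:,2]   # TCP for the grasp point at c
def cuprect(f,near,z=.064):
    out=None
    hsv=cv2.cvtColor(cv2.medianBlur(f["pixels"],3),cv2.COLOR_RGB2HSV).astype(int)
    m=((hsv[...,0]>28)&(hsv[...,0]<108)&(hsv[...,1]>35)|((hsv[...,1]<75)&(hsv[...,2]>120))).astype(np.uint8)
    cs,_=cv2.findContours(cv2.morphologyEx(m,cv2.MORPH_OPEN,np.ones((3,3))),0,1)
    cs=[c for c in cs if cv2.contourArea(c)>300]
    c=min(cs,key=lambda c:np.linalg.norm(cast(f,[c[:,0].mean(0)],z)[0,:2]-near))
    p,l,s,a=rect(f,c,z);a=(a+np.pi/4)%(np.pi/2)-np.pi/4
    return p,l,s,a
E
python3 - <<'E'
from h import *
import pickle
f=pickle.load(open("w1.pkl","rb"))
P=cast(f,np.array([[474,303],[730,281],[483,418],[734,340]])/1.5625,.003)[:,:2];print("mat corners",P.round(4).tolist())
for n,xy in (("blue",(.63,-.24)),("sage",(.605,-.37))):
    look(*xy,.42);f=shot();r=cuprect(f,xy);print(n,r)
    look(*r[0],.42);f=shot();print(n,cuprect(f,r[0]),env.get_time_s())
for c in ((.63,-.24,.032),(.6,-.36,.032),(.45,-.16,.032),(.45,-.34,.035)):
  for z in (0,.15):
    print(c,z,[(t,env.solve_ik(tcp(np.add(c,[0,0,z]),tilt(np.radians(t),0)),tilt(np.radians(t),0)) is not None) for t in (45,30,0,-30,-45,-60)])
E
```

```text
mat corners [[0.4985, -0.0581], [0.5289, -0.4106], [0.345, -0.0707], [0.4483, -0.4166]]
blue (array([ 0.6283101 , -0.23952249], dtype=float32), np.float32(0.058244284), np.float32(0.057879586), np.float32(-0.09931737))
blue (array([ 0.62832785, -0.2395787 ], dtype=float32), np.float32(0.058246482), np.float32(0.057965793), np.float32(-0.101564705)) 43.425
sage (array([ 0.5971039 , -0.36684877], dtype=float32), np.float32(0.056096975), np.float32(0.055710983), np.float32(-0.11250621))
sage (array([ 0.596997  , -0.36688456], dtype=float32), np.float32(0.05613466), np.float32(0.055709098), np.float32(-0.11810094)) 44.3667
(0.63, -0.24, 0.032) 0 [(45, True), (30, True), (0, True), (-30, True), (-45, True), (-60, False)]
(0.63, -0.24, 0.032) 0.15 [(45, True), (30, True), (0, True), (-30, True), (-45, True), (-60, False)]
(0.6, -0.36, 0.032) 0 [(45, True), (30, True), (0, True), (-30, True), (-45, False), (-60, False)]
(0.6, -0.36, 0.032) 0.15 [(45, True), (30, True), (0, True), (-30, True), (-45, False), (-60, False)]
(0.45, -0.16, 0.032) 0 [(45, False), (30, True), (0, True), (-30, True), (-45, True), (-60, True)]
(0.45, -0.16, 0.032) 0.15 [(45, False), (30, True), (0, True), (-30, True), (-45, True), (-60, True)]
(0.45, -0.34, 0.035) 0 [(45, True), (30, True), (0, True), (-30, True), (-45, True), (-60, True)]
(0.45, -0.34, 0.035) 0.15 [(45, True), (30, True), (0, True), (-30, True), (-45, True), (-60, True)]
```

IK allows grasping at +30° and placing at −60°. The mat centre is about (0.434,−0.241), yaw 4.9°. First tip of the blue cup:

```bash
cat >> h.py <<'E'
MY=np.radians(4.9);MC=np.array([.434,-.241])
def mat(x,y): return MC+Ro.from_euler('z',MY).as_matrix()[:2,:2]@[x,y]
def tip(p,zc,psi,q,zn,t0=30,t1=-60):
    """grasp cup centred at p,zc at tilt t0; turn 90 deg; set down centred at q with nominal centre height zn"""
    R=tilt(np.radians(t0),psi);c=np.array([*p,zc])
    env.command_gripper(.85)
    env.move_pose(tcp(c+[0,0,.1],R),R);env.move_straight(tcp(c,R),velocity=.15)
    env.command_gripper(0);st()
    env.move_straight(tcp(c+[0,0,.1],R),velocity=.2);st()
    R=tilt(np.radians(t1),MY);c=np.array([*q,zn])
    env.move_pose(tcp(c+[0,0,.1],R),R);st()
    if not 52<env.get_grip_width()*93<60: print("LOST");return False
    env.move_straight(tcp(c+[0,0,.012],R),velocity=.12);env.sleep(.2);f0=env.get_ft_force()[2]
    for dz in np.arange(.0105,-.0091,-.0015):
        env.move_straight(tcp(c+[0,0,dz],R),velocity=.05)
        if env.get_ft_force()[2]-f0>5: break
    print("down dz",round(dz,4));st()
    env.command_gripper(.85);st()
    env.move_straight(np.array(env.get_eef_pos())-.1*R[:,2],velocity=.2);return True
E
python3 - <<'E'
from h import *
print(tip([.6283,-.2396],.034,-.101,mat(.015,.085),.031))
f=shot("side");save(f,"s1.png",(200,80,400,230))
E
```

```text
t 47.2 pos [ 0.6382 -0.2408  0.0185] F [-2.8  0.9  5.8] w 56.0 gf 30.0
t 47.8 pos [ 0.637  -0.2401  0.1161] F [-0.4  0.3 -1.6] w 55.8 gf 30.0
t 49.1 pos [ 0.425  -0.1566  0.1205] F [ 0.6 -0.5 -1.1] w 55.9 gf 30.0
down dz -0.0015
t 52.5 pos [ 0.4255 -0.1565  0.0218] F [-0.5  0.2 11.9] w 56.0 gf 30.0
t 53.1 pos [ 0.4253 -0.1564  0.0199] F [ 0.2  0.3 -0.1] w 79.3 gf 0.0
True
```

View pics/s1.png

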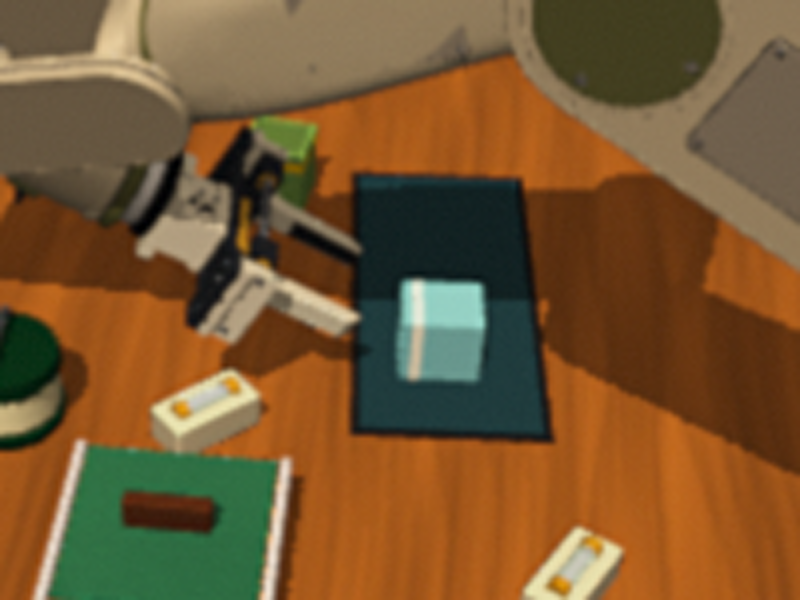

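The blue cup lies on its side on the mat, with its mouth towards +x. Now the second tip for blue, then look at sage.

Run:
```python
from h import *
print(tip(mat(.013,.085),.031,MY,mat(.015,.085),.035))
look(.597,-.367,.42);f=shot();print(cuprect(f,[.597,-.367]),env.get_time_s())
f=shot("side");save(f,"s2.png",(200,80,400,230))
```

```text
t 57.3 pos [ 0.4496 -0.1547  0.0153] F [-3.9  0.8  7.1] w 56.0 gf 30.0
t 57.9 pos [ 0.4487 -0.154   0.1133] F [-0.5  0.3 -2.1] w 55.9 gf 30.0
t 59.6 pos [ 0.4252 -0.1567  0.1256] F [ 0.4 -0.5  0.2] w 56.0 gf 30.0
down dz -0.0015
t 63.0 pos [ 0.4255 -0.1565  0.0246] F [0.4 0.3 4.9] w 55.5 gf 30.0
t 63.6 pos [ 0.4252 -0.1564  0.024 ] F [-0.2 -0.   0.1] w 78.8 gf 0.0
True
(array([ 0.59705436, -0.36683023], dtype=float32), np.float32(0.05596363), np.float32(0.055543896), np.float32(-0.11697179)) 65.4417
```

View pics/s2.png

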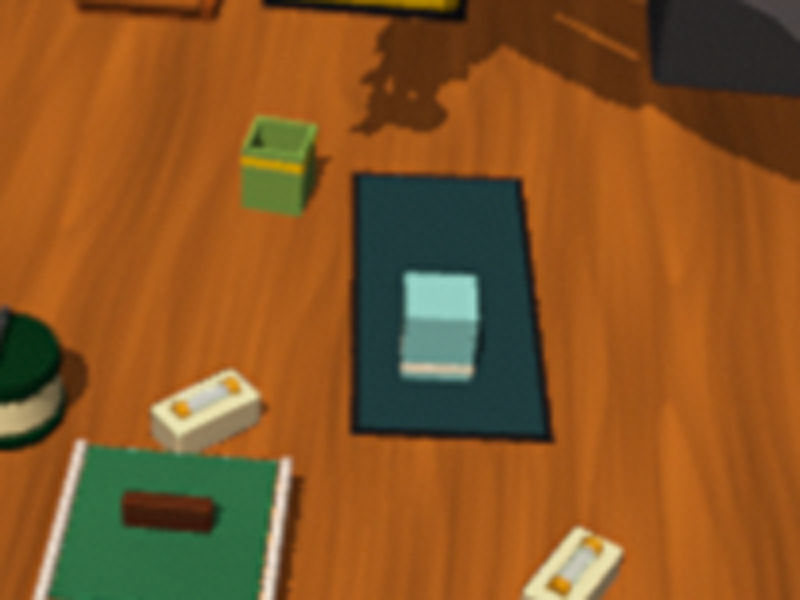

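Blue stands mouth-down on the mat. Same for sage.

Run:
```python
from h import *
q=mat(.015,-.08)
ok=tip([.597,-.3668],.034,-.117,q,.031);print(ok)
f=shot("side");ZM["sage"]=.031;report(f,["sage"],384);print("expected",mat(.013,-.08))
look(*mat(.013,-.08),.42);g=shot();report(g,["sage"],384)
```

```text
t 67.6 pos [ 0.6068 -0.3683  0.0184] F [-3.   1.5  5.3] w 55.5 gf 30.0
t 68.3 pos [ 0.6058 -0.3673  0.1161] F [-0.5  0.1 -2.2] w 55.8 gf 30.0
t 69.5 pos [ 0.439  -0.321   0.1203] F [-0.7 -0.4 -0.5] w 56.1 gf 30.0
down dz -0.0015
t 72.8 pos [ 0.4396 -0.3209  0.0221] F [-1.5  2.  12.5] w 55.6 gf 30.0
t 73.4 pos [ 0.4393 -0.3208  0.0199] F [-0.1  0.7 -0.6] w 79.2 gf 0.0
True
sage px [308. 133.] xy [ 0.452  -0.3173] LxS 138.0 67.0 yaw -87.7
expected [ 0.45378584 -0.3195972 ]
sage px [251. 194.] xy [ 0.4524 -0.3194] LxS 70.1 63.4 yaw 4.6
```

Run:
```python
from h import *
print(tip(mat(.013,-.08),.031,MY,mat(.015,-.08),.035))
look(.58,-.0,.6);env.command_gripper(.5)
f=shot("side");a=cv2.resize(f["pixels"][70:300,170:400],(600,600),interpolation=cv2.INTER_CUBIC)
cv2.imwrite("pics/s3.png",a[:,:,::-1]);f=shot();save(f,"w7.png");print(env.get_time_s())
```

```text
t 78.2 pos [ 0.4635 -0.3192  0.0152] F [-2.8  1.4  6.8] w 55.8 gf 30.0
t 78.8 pos [ 0.4628 -0.3182  0.1133] F [-0.4 -0.4 -1.7] w 56.0 gf 30.0
t 80.2 pos [ 0.4389 -0.3213  0.125 ] F [ 0.4 -0.9 -0.6] w 55.8 gf 30.0
down dz -0.0015
t 83.5 pos [ 0.4395 -0.3209  0.0248] F [1.2 0.5 5.8] w 55.9 gf 30.0
t 84.1 pos [ 0.4394 -0.3208  0.0239] F [ 0.4 -0.1  0. ] w 78.8 gf 0.0
True
87.4833
```

View pics/s3.png

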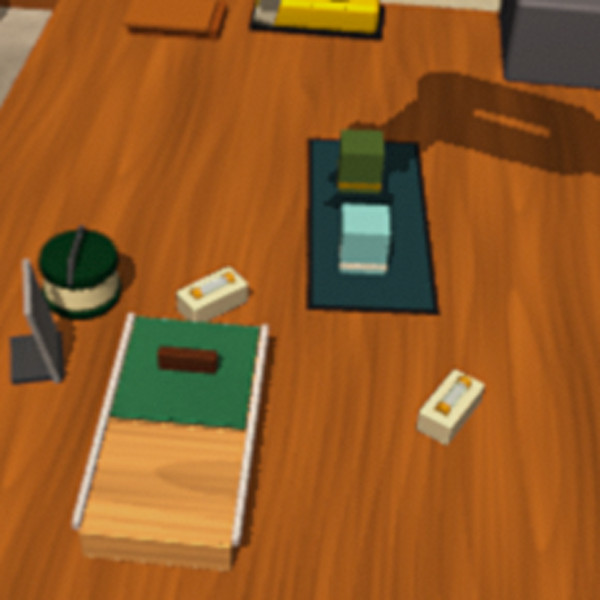

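View pics/w7.png

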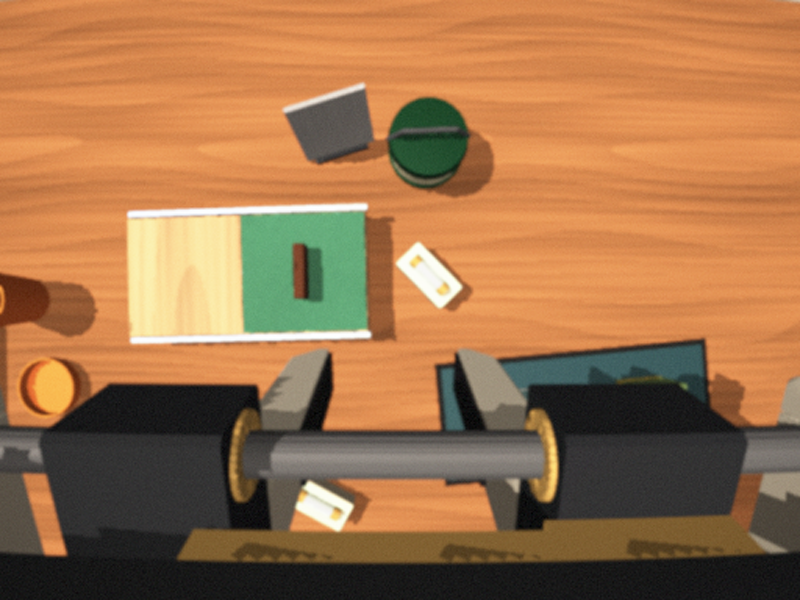

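Both cups stand mouth-down on the mat, at (362,160) and (365,240) in the side crop. The cover reaches the box end, and the bystanders are in place.

```bash
python3 -c "
from bench import env
print(env.hand_in())"
```

```text
the job is handed in; nothing more can be done
None
```

I handed the job in at about 87 s: the black, small cream and red-brown holders are in the box under the fully shut cover, and the blue and sage cups stand mouth-down on the mat, with no cream cup in the scene and the bystanders untouched.

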